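# Inspect the new medium bottles under the bench camera

### The arm

A 7-joint arm with a two-finger parallel gripper is mounted at the origin on the work surface. World frame = base frame: x ahead of the robot, y to its left, z up, the work surface at z = 0. Lengths are in m, angles in rad, forces in N, time in s.
With the tool pointing down it reaches from about 0.4 to 0.85 m from the base axis. Payload 4.4 kg.
Tool frame: the origin (TCP) lies at the very end of the fingers, on their centre line; the grasp point (between the pads) lies 19 mm behind it; z points along the fingers, y is the line along which they close (so a half turn about z gives the same grasp; the last joint's range is limited). The gripper opens to 94 mm and grips with 3 to 60 N. Pads are 16 mm wide; open, the fingers measure 119 mm over their backs; the gripper's body (75 mm by 177 mm) begins 78 mm behind the grasp point.
Start: joints at [1.184, 0.628, 0.038, 1.517, -0.027, 0.996, -0.02], TCP at [0.205, -0.617, 0.205] pointing down, gripper open.
Joint ranges: [-3.06, 3.06], [-0.37, 2.12], [-1.25, 1.32], [0.18, 2.47], [-1.1, 4.24], [0.23, 1.98], [-2.94, 2.94]. Speed limits (rad/s): [2.57, 2.57, 3.14, 3.14, 3.14, 3.14, 3.14].

### API

Orientations are given as a unit quaternion [x, y, z, w].
In Python, from station import monitor, imaging, ticket gives the robot as it stands.
- The arm moves only by the shell command python3 -m crank 'ROWS' [FORCE]. ROWS is JSON, a list of rows, each a list of 3 entries, a list of its own where there are three numbers: the opening, from 0 (shut) to 1 (fully open), then the shift along the tool's x, y, z in cm, then the turn about the tool's z in rad. A call has 1 to 8 rows; each row is the pose to reach, as a shift and turn from the pose commanded when the call began, along the tool's axes at that moment; what a row does not reach only later rows make up. A row lasts 1/8 s, in which the tool goes at most 62.5 mm and 10.7 degrees, less where a joint would pass 70% of its speed; a pose out of reach is approached as far as the arm can. A call with a gripper value outside its range is refused whole. The fingers move at their own pace and stop on an object; FORCE is the grip in N (left out, the last holds). Time passes only in rows, so rows that repeat a pose let the fingers close. It gives the time, the measured TCP pose, the force, the opening and the grip force at its end, in the units of the state.
- monitor.get_state(): the state, without advancing time (a new reading comes with each control period).
- imaging.capture(name): name is "scene" or "top" or "wrist"; returns a dict with "pixels" (400x640x3 uint8, red, green, blue), "fx", "fy", "cx", "cy" (pixels), "k1" (the pictures are not rectified: a ray, as slopes to the right and down, at radius r is drawn at 1 + k1 r^2 times it, then the intrinsics apply), "R" (3x3) and "t" (3): a world point X has camera coordinates R X + t. Camera axes: x right, y down, z forward; pixel columns grow to the right and rows downward; lengths in m; the calibration is good to about 2 mm. A picture is of the moment at which its call begins. There is no depth.
- ticket.close_job(): hands the job in; it is judged then, once.
The state is a dict: "t": time; "q": joint angles; "qvel": joint speeds; "tau": joint torques, N m; "ee_pos": TCP position; "ee_rot": TCP orientation; "ft_force": force on the tool from outside, world axes, zero at the start; "ft_torque": the same for the moment, N m; "opening": finger opening in m; "grip_force": force on a finger pad.
Only numpy, scipy, OpenCV 4.12 (cv2) and the standard library are available. Lean on these libraries where they do the work, as an engineer would, in place of code of your own. Each camera call takes 0.05 s, during which the arm holds its last target. There are 200 camera calls.

### The job

First put all the white polystyrene packing chunks into the waste bin. Then, one bottle at a time and the taller first, hold each square bottle upright at the mark in front of the camera with its label side facing the lens, pause about a second, and turn it a quarter turn clockwise (seen from above) at a time, pausing at each, until all four sides have been shown. Stand every checked bottle gently upright in the shallow tray, keep the bottles from tipping over, and leave the other things on the bench alone.

Things in the scene. Friction and masses are not known exactly. Their poses are not given: they have to be found in the camera images.
- station: fixed inspection station; origin on the table under the mark, +x from the mark to the camera, z up. Rubber pad 4 mm thick, x -140 to 110, y -140 to 140 mm. A white line across the pad (along y) lies under the mark, a short one under the lens axis. White camera box on a post, x 160 to 295, y +-60, top at z 165 mm; its black 50 mm lens looks level along -x, towards the robot
- mark (a point): the mark, where the side being shown must be: on the lens axis, 160 mm in front of the lens, 120 mm above the table, straight above the middle of the white line
- bin: fixed grey waste bin, open top, 170 (x) x 180 (y) x 100 mm high, walls and floor 4 mm; origin at the centre of its underside. It may stand left or right
- tray: fixed shallow aluminium tray, open top, 170 (x) x 210 (y) x 28 mm high, walls and floor 5 mm; origin at the centre of its underside. It may stand left or right
- chunk_a: white rigid polystyrene packing chunk, plain bar 85 x 42 x 40 mm (along its x, y, z), about 25 g; origin at the centre of that bounding box; may be absent
- chunk_b: white rigid polystyrene packing chunk, stepped block 75 x 45 x 40 mm (18 mm thick, 40 mm at the half towards -x) (along its x, y, z), about 25 g; origin at the centre of that bounding box; may be absent
- chunk_c: white rigid polystyrene packing chunk, block 80 x 46 x 40 mm with a raised middle (36 mm long; the ends are 20 mm high) (along its x, y, z), about 25 g; origin at the centre of that bounding box; may be absent
- chunk_d: white rigid polystyrene packing chunk, block 65 x 48 x 40 mm (along its x, y, z), about 25 g; origin at the centre of that bounding box; may be absent
- tall: the taller square amber bottle, 300 g: body 60 x 60 x 112 mm, then a round white cap 40 mm across and 28 mm high whose top is at 150 mm; origin at the centre of the underside, z up. The +x side carries the paper label, with a paper strip up over the shoulder, seen from above.
- tall_side0 (a point): centre of the label side (+x) of the taller bottle, 56 mm above its underside; axes as the bottle
- tall_side1 (a point): centre of the +y side of the taller bottle, 56 mm above its underside; axes as the bottle
- tall_side2 (a point): centre of the back (-x) of the taller bottle, 56 mm above its underside; axes as the bottle
- tall_side3 (a point): centre of the -y side of the taller bottle, 56 mm above its underside; axes as the bottle
- short: the shorter square amber bottle, 300 g: body 60 x 60 x 82 mm, then a round white cap 40 mm across and 28 mm high whose top is at 120 mm; origin at the centre of the underside, z up. The +x side carries the paper label, with a paper strip up over the shoulder, seen from above.
- short_side0 (a point): centre of the label side (+x) of the shorter bottle, 41 mm above its underside; axes as the bottle
- short_side1 (a point): centre of the +y side of the shorter bottle, 41 mm above its underside; axes as the bottle
- short_side2 (a point): centre of the back (-x) of the shorter bottle, 41 mm above its underside; axes as the bottle
- short_side3 (a point): centre of the -y side of the shorter bottle, 41 mm above its underside; axes as the bottle
- tipbox: bystander, leave alone: pipette-tip box, 85 x 120 x 57 mm
- dishes: bystander, leave alone: stack of three dishes, 90 mm across, 47 mm high
- beaker: bystander, leave alone: small beaker, 70 mm across, 70 mm high
- objective: bystander, leave alone: brass objective case, 40 mm across, 55 mm high

How it is judged:
By the outcome, as a careful person would: the job done as asked, in the order asked, and still so for the second after the job is handed in, with the robot touching nothing.
Of chunk_a, chunk_b, chunk_c, chunk_d only 2 to 4 are there at a start; the rules pass over those that are not, and their reading is None.
At some moment in a run one of chunk_a, chunk_b, chunk_c, chunk_d may be knocked a few centimetres aside while the robot is not near it.
It also fails if it takes over 210 s, if anything falls off the work surface, if the arm or the gripper's body presses on something with over 40 N, if the wrist force passes 120 N, or if a joint passes its speed limit or range.

## Working session

There is one attempt and no reset: what is moved stays moved. The work goes in short steps, Python scripts to look and compute and a shell command to move; the robot and the scene stay as the last step left them, time stands still between calls to the robot, and variables do not carry over. Pictures are saved under pics/ and viewed, at most 17 in all, crops included, and the job is handed in when it is done.

```bash
mkdir -p pics; ls
cat > h.py <<'E'
import numpy as np, cv2
from station import monitor, imaging, ticket
def cap(n,f):
    c=imaging.capture(n); cv2.imwrite(f'pics/{f}.png',c['pixels'][:,:,::-1]); 
    np.savez(f'pics/{f}.npz',**c); return c
def px2w(c,u,v,z):
    d=np.array([(u-c['cx'])/c['fx'],(v-c['cy'])/c['fy']]); s=d.copy()
    for _ in range(20): s=d/(1+c['k1']*(s@s))
    R=np.array(c['R']);t=np.array(c['t']); o=-R.T@t; r=R.T@np.array([s[0],s[1],1])
    return o+r*(z-o[2])/r[2]
def w2px(c,X):
    p=np.array(c['R'])@np.array(X)+np.array(c['t']); s=p[:2]/p[2]; s=s*(1+c['k1']*(s@s))
    return s*[c['fx'],c['fy']]+[c['cx'],c['cy']]
E
python3 - <<'E'
from h import *
for n in ['top','scene']:
    c=cap(n,n+'0'); print(n,c['fx'],c['k1'],-np.array(c['R']).T@np.array(c['t'])); print(np.array(c['R']).round(3))
print(monitor.get_state())
E
```

```text
pics
top 480.8583094027133 -0.03460334381302648 [ 0.31755569 -0.00766126  1.49967896]
[[ 0.01  -1.     0.006]
 [-0.982 -0.011 -0.187]
 [ 0.187 -0.004 -0.982]]
scene 366.7544632177474 -0.03920308093401415 [1.37133409 0.39752572 0.75648011]
[[-0.479  0.878  0.005]
 [ 0.529  0.293 -0.796]
 [-0.7   -0.379 -0.605]]
{'t': 0.1, 'q': array([ 1.18420611,  0.62922067,  0.03849993,  1.51821244, -0.02702982,
        0.99629652, -0.02001698]), 'qvel': array([ 0.00021484, -0.00127799,  0.0004905 , -0.00346044, -0.00168677,
       -0.00191065,  0.00098546]), 'tau': array([ 3.76131793e-03, -5.50789833e+01,  1.14722662e+00, -1.87114781e+01,
       -5.23196894e-02,  1.92377548e-02,  7.48061871e-05]), 'ee_pos': array([ 0.20478505, -0.61630158,  0.20468621]), 'ee_rot': array([ 9.87170049e-01,  1.59670408e-01, -1.39270083e-04, -7.96720462e-04]), 'ft_force': array([ 0.19484579,  0.97816104, -0.09475842]), 'ft_torque': array([-0.00969553,  0.00877371,  0.00449832]), 'grip_force': 0.0, 'opening': 0.093946919279825}
```

View pics/top0.png

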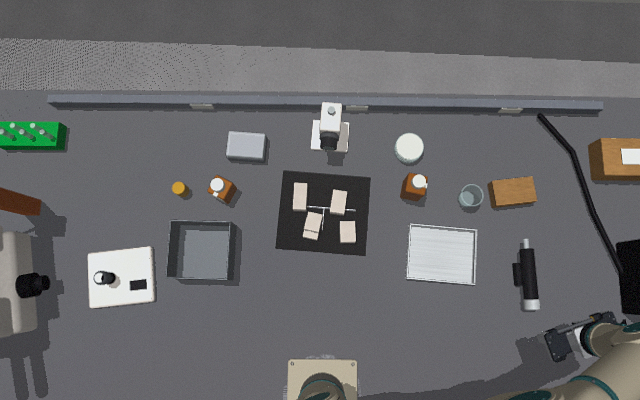

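View pics/scene0.png

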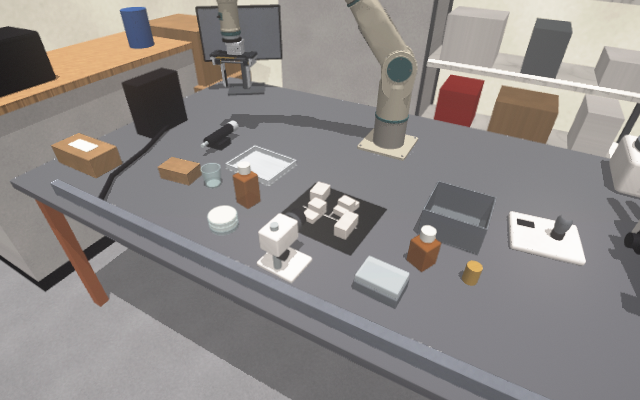

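The top view shows the bin at about (203,251), the tray at (442,254), four chunks on the pad at (300,196), (339,202), (313,226) and (348,232), and bottles at (222,187) and (415,185). Next I'll enlarge it.

Run:
```python
import cv2
i=cv2.imread('pics/top0.png')
cv2.imwrite('pics/c1.png',cv2.resize(i[160:265,265:385],None,fx=5,fy=5,interpolation=cv2.INTER_CUBIC))
a=cv2.resize(i[165:215,200:245],None,fx=8,fy=8,interpolation=cv2.INTER_CUBIC);b=cv2.resize(i[165:215,395:440],None,fx=8,fy=8,interpolation=cv2.INTER_CUBIC)
cv2.imwrite('pics/c2.png',cv2.hconcat([a,b]))
```

```text
(no output)
```

View pics/c1.png

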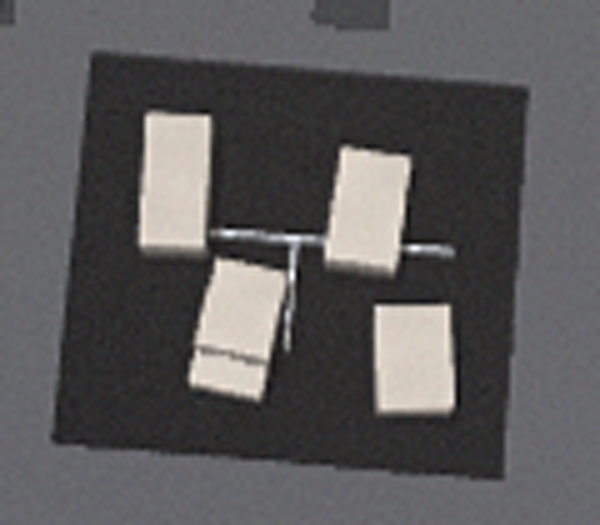

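View pics/c2.png

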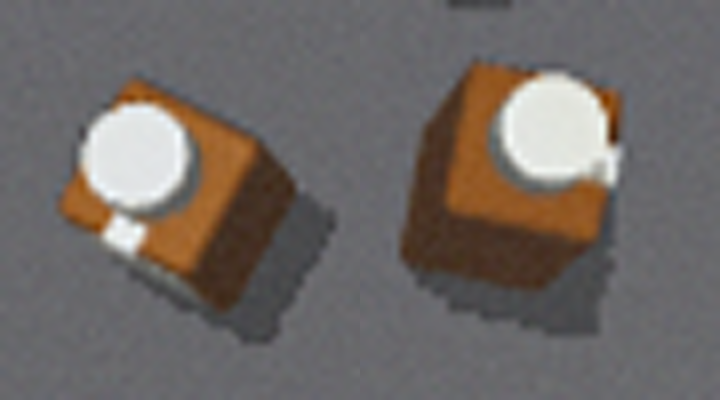

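The enlarged view shows the four chunk tops and their step line, and both bottle tops. The label strips are on the lower edge of the left bottle and the right edge of the right one.

```bash
cat >> h.py <<'E'
def quad(c,pts,z):
    P=np.array([px2w(c,u,v,z)[:2] for u,v in pts]); ctr=P.mean(0)
    e=np.roll(P,-1,0)-P; L=np.linalg.norm(e,axis=1)*1000
    a=[np.degrees(np.arctan2(*x[::-1])) for x in e]
    print('ctr',ctr.round(4),'L',L.round(1),'ang',np.round(a,1)); return ctr
E
python3 - <<'E'
from h import *
c=dict(np.load('pics/top0.npz'))
f=lambda P,s,ox,oy:[(ox+x/s-.4,oy+y/s-.4) for x,y in P]
print('pad');quad(c,f([(92,52),(527,88),(502,479),(53,440)],5,265,160),.004)
print('mark',px2w(c,265+294/5-.4,160+240/5-.4,.004))
for n,P in dict(A=[(146,113),(211,115),(207,246),(140,243)],B=[(341,147),(410,155),(397,266),(325,262)],C=[(215,258),(288,272),(262,401),(189,385)],D=[(374,305),(451,305),(455,408),(377,410)]).items():
    print(n);quad(c,f(P,5,265,160),.044)
for h in(.112,.082):
    print(h);quad(c,f([(133,78),(258,143),(190,272),(62,207)],8,200,165),h);quad(c,f([(472-360,60),(622-360,95),(592-360,240),(447-360,212)],8,395,165),h)
print('bin');quad(c,[(169,221),(236,221),(234,284),(168,280)],.1)
print('tray');quad(c,[(409,224),(477,227),(475,284),(407,280)],.028)
for n,u,v,z in [('box',331,118,.165),('tipbox',246,146,.057),('obj',179,188,.055),('beaker',471,197,.07),('dishes',409,148,.047)]: print(n,px2w(c,u,v,z))
from scipy.spatial.transform import Rotation as R
print(R.from_quat(monitor.get_state()['ee_rot']).as_matrix().round(3))
E
```

```text
pad
ctr [0.5467 0.0024] L [278.9 248.9 279.4 248.2] ang [-94.2 176.1  85.7  -4. ]
mark [0.56064617 0.00227502 0.004     ]
A
ctr [0.5914 0.0752] L [40.3 82.1 41.1 81.6] ang [-91.2 179.4  88.1  -1.2]
B
ctr [ 0.575  -0.0434] L [42.9 69.8 44.1 72.5] ang [-96.1 173.6  87.4  -7.3]
C
ctr [0.4991 0.0351] L [45.5 80.5 45.3 79.4] ang [-100.3  169.4   78.3  -10.4]
D
ctr [ 0.483 -0.072] L [47.  62.9 47.3 64.1] ang [ -89.4 -177.8   92.1    2. ]
0.112
ctr [0.6028 0.3081] L [53.3 53.7 54.  54.4] ang [-116.9  155.    63.9  -25.7]
ctr [ 0.6182 -0.2721] L [56.9 56.3 54.2 58.6] ang [-102.8  167.    79.5  -10.3]
0.082
ctr [0.609 0.315] L [54.5 54.8 55.1 55.5] ang [-116.9  155.    63.9  -25.7]
ctr [ 0.6247 -0.2779] L [58.2 57.5 55.4 59.9] ang [-102.8  167.    79.5  -10.3]
bin
ctr [0.4129 0.3533] L [197.4 182.  190.9 171.1] ang [ -89.3 -179.3   87.4    3. ]
tray
ctr [ 0.4187 -0.3622] L [211.  174.2 206.6 170.8] ang [-92.  175.4  87.1  -3.2]
box [ 0.79933874 -0.01771845  0.165     ]
tipbox [0.74362734 0.24541374 0.057     ]
obj [0.60823851 0.44618341 0.055     ]
beaker [ 0.58741465 -0.44612105  0.07      ]
dishes [ 0.74614499 -0.26446637  0.047     ]
[[ 0.949  0.315 -0.001]
 [ 0.315 -0.949  0.002]
 [-0.    -0.002 -1.   ]]
```

```bash
cat > go.py <<'E'
import sys; from h import *
from scipy.spatial.transform import Rotation as Ro
# usage: go.py x y z yawdeg(tool x axis) : shift/turn from measured pose
s=monitor.get_state(); M=Ro.from_quat(s['ee_rot']).as_matrix()
yaw=np.degrees(np.arctan2(M[1,0],M[0,0]))
for a in sys.argv[1:]:
    x,y,z,w=map(float,a.split(','))
    d=M.T@(np.array([x,y,z])-s['ee_pos'])*100
    print(a,'->',d.round(2).tolist(),round(float(-np.radians((w-yaw+180)%360-180)),3))
print('t',round(s['t'],2),'pos',s['ee_pos'].round(4),'yaw',yaw.round(2),'tilt',M[:2,2].round(4),'open',round(s['opening'],4),'grip',round(s['grip_force'],1),'F',s['ft_force'].round(1),'q7',s['q'][6].round(2))
E
python3 go.py .483,-.072,.15,2 .483,-.072,.010,2
```

```text
.483,-.072,.15,2 -> [43.56, -42.88, 5.54] 0.286
.483,-.072,.010,2 -> [43.56, -42.85, 19.54] 0.286
t 0.1 pos [ 0.2048 -0.6163  0.2047] yaw 18.38 tilt [-0.0005  0.0015] open 0.0939 grip 0.0 F [ 0.2  1.  -0.1] q7 -0.02
```

```bash
python3 -m crank '[[0.8,[43.5,-42.9,5.5],0.28],[0.8,[43.5,-42.9,5.5],0.28],[0.8,[43.5,-42.9,5.5],0.28],[0.8,[43.5,-42.9,5.5],0.28],[0.8,[43.5,-42.9,5.5],0.28],[0.8,[43.5,-42.9,5.5],0.28],[0.8,[43.5,-42.9,5.5],0.28],[0.8,[43.5,-42.9,5.5],0.28]]' 10; python3 go.py .483,-.072,.15,2
```

```text
t: 1.1
ee_pos: [0.4319, -0.1714, 0.1605]
ee_rot: [1.0, 0.02, 0.0, 0.0]
ft_force: [0.1, -0.6, -0.1]
opening: 0.0752
grip_force: 0.0
.483,-.072,.15,2 -> [5.51, -9.73, 1.05] 0.006
t 1.1 pos [ 0.4319 -0.1714  0.1605] yaw 2.32 tilt [ 0.0003 -0.0001] open 0.0752 grip 0.0 F [ 0.1 -0.6 -0.1] q7 -1.14
```

```bash
python3 -m crank '[[0.8,[5.5,-9.7,1],0],[0.8,[5.5,-9.7,1],0],[0.8,[5.5,-9.7,1],0],[0.8,[5.5,-9.7,1],0],[0.8,[5.5,-9.7,1],0]]' 10; python3 go.py .483,-.072,.010,2; python3 -c "
from h import *
c=cap('wrist','w1');i=cv2.imread('pics/w1.png');print(w2px(c,[.483,-.072,.044]),w2px(c,[.575,-.0434,.044]))
c=cap('top','t1');j=cv2.imread('pics/t1.png')
cv2.imwrite('pics/v1.png',cv2.hconcat([cv2.resize(i,(480,300)),cv2.resize(j[150:270,260:388],(320,300))]))"
```

```text
t: 1.72
ee_pos: [0.4815, -0.0758, 0.1507]
ee_rot: [1.0, 0.019, -0.0, 0.0]
ft_force: [-0.4, -0.8, 0.9]
opening: 0.075
grip_force: 0.0
.483,-.072,.010,2 -> [0.18, -0.38, 14.07] 0.003
t 1.73 pos [ 0.4815 -0.0758  0.1507] yaw 2.17 tilt [-0.0005 -0.0007] open 0.075 grip 0.0 F [-0.4 -0.8  0.9] q7 -1.35
[320.95440232 193.78764401] [292.21050297  92.3415177 ]
```

View pics/v1.png

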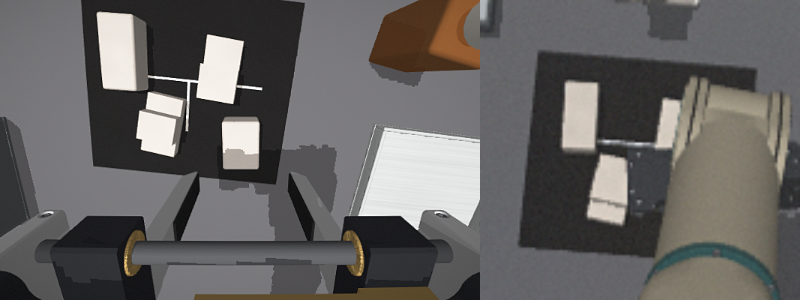

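The wrist view shows D at about (241,140), inside the fingers' path and matching the prediction. I'll descend.

```bash
python3 -m crank '[[0.8,[0.1,-0.2,6],0],[0.8,[0.1,-0.2,12],0],[0.8,[0.1,-0.2,14],0],[0.8,[0.1,-0.2,14],0],[0,[0.1,-0.2,14],0],[0,[0.1,-0.2,14],0],[0,[0.1,-0.2,14],0],[0,[0.1,-0.2,14],0]]' 10; python3 -m crank '[[0,[0,0,0],0],[0,[0,0,-6],0],[0,[0,0,-12],0],[0,[0,0,-15],0],[0,[0,0,-15],0]]' 10;python3 go.py .385,.32,.16,0
```

```text
t: 2.82
ee_pos: [0.4839, -0.0721, 0.0116]
ee_rot: [1.0, 0.02, 0.001, 0.0]
ft_force: [-1.2, 0.4, 6.6]
opening: 0.0478
grip_force: 10.0
t: 3.45
ee_pos: [0.4849, -0.0721, 0.1631]
ee_rot: [1.0, 0.02, 0.003, 0.0]
ft_force: [-0.7, -0.4, -0.8]
opening: 0.0484
grip_force: 10.0
.385,.32,.16,0 -> [-8.37, -39.59, 0.23] 0.041
t 3.45 pos [ 0.4849 -0.0721  0.1631] yaw 2.35 tilt [ 0.0057 -0.0004] open 0.0484 grip 10.0 F [-0.7 -0.4 -0.8] q7 -1.35
```

```bash
python3 -m crank '[[0,[-8.4,-39.6,0],0],[0,[-8.4,-39.6,0],0],[0,[-8.4,-39.6,0],0],[0,[-8.4,-39.6,0],0],[0,[-8.4,-39.6,0],0],[0,[-8.4,-39.6,0],0],[0,[-8.4,-39.6,0],0],[0,[-8.4,-39.6,0],0]]' 10;  python3 -c "
from h import *
c=cap('top','t2');j=cv2.imread('pics/t2.png')
cv2.imwrite('pics/v2.png',cv2.resize(j[150:300,160:400],(800,500)))";python3 go.py .385,.32,.065,0
```

```text
t: 4.45
ee_pos: [0.3811, 0.3222, 0.1591]
ee_rot: [1.0, 0.023, -0.001, 0.0]
ft_force: [0.3, -0.0, -0.1]
opening: 0.0482
grip_force: 10.0
.385,.32,.065,0 -> [0.32, -0.01, 9.43] 0.043
t 4.5 pos [0.382  0.3199 0.1593] yaw 2.46 tilt [-0.0018 -0.0021] open 0.048 grip 10.0 F [ 0.4 -0.7 -0.4] q7 -2.19
```

View pics/v2.png

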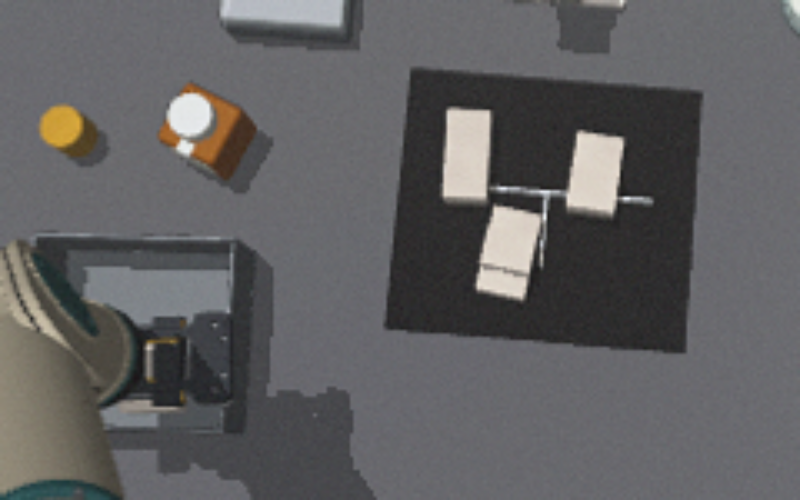

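The gripper is over the bin's near part, and the other chunks at (467,155), (595,172) and (510,252) have not moved. I'll drop D and go to C next.

```bash
python3 -m crank '[[0,[0.3,0,5],0],[0,[0.3,0,9.4],0],[0,[0.3,0,9.4],0],[0.65,[0.3,0,9.4],0],[0.65,[0.3,0,9.4],0],[0.65,[0.3,0,5],0],[0.65,[0.3,0,0],0],[0.65,[0.3,0,0],0]]' 10; python3 go.py .499,.035,.15,-10.5
```

```text
t: 5.5
ee_pos: [0.3889, 0.322, 0.1658]
ee_rot: [1.0, 0.02, 0.004, -0.003]
ft_force: [-0.5, 0.4, -0.4]
opening: 0.0609
grip_force: 0.0
.499,.035,.15,-10.5 -> [9.84, 29.12, 1.47] 0.223
t 5.5 pos [0.3889 0.322  0.1658] yaw 2.3 tilt [0.0078 0.0067] open 0.0609 grip 0.0 F [-0.5  0.4 -0.4] q7 -2.18
```

```bash
python3 -m crank '[[0.8,[10.2,28.9,0.8],0.22],[0.8,[10.2,28.9,0.8],0.22],[0.8,[10.2,28.9,0.8],0.22],[0.8,[10.2,28.9,0.8],0.22],[0.8,[10.2,28.9,0.8],0.22],[0.8,[10.2,28.9,0.8],0.22],[0.8,[10.2,28.9,0.8],0.22],[0.8,[10.2,28.9,0.8],0.22]]' 10; python3 go.py .499,.035,.01,-10.5
```

```text
t: 6.5
ee_pos: [0.4991, 0.0376, 0.1528]
ee_rot: [0.996, -0.088, -0.0, -0.0]
ft_force: [0.0, 1.0, 1.4]
opening: 0.0754
grip_force: 0.0
.499,.035,.01,-10.5 -> [0.04, 0.27, 14.28] 0.007
t 6.5 pos [0.4991 0.0376 0.1528] yaw -10.1 tilt [-0.0004  0.0008] open 0.0754 grip 0.0 F [0.  1.  1.4] q7 -1.74
```

```bash
python3 -m crank '[[0.8,[0,0.2,6],0],[0.8,[0,0.2,12],0],[0.8,[0,0.2,14.2],0],[0.8,[0,0.2,14.2],0],[0,[0,0.2,14.2],0],[0,[0,0.2,14.2],0],[0,[0,0.2,14.2],0],[0,[0,0.2,14.2],0]]' 10; python3 -m crank '[[0,[0,0,0],0],[0,[0,0,-6],0],[0,[0,0,-12],0],[0,[0,0,-15],0],[0,[0,0,-15],0]]' 10;python3 go.py .40,.39,.16,0
```

```text
t: 7.5
ee_pos: [0.5001, 0.034, 0.0116]
ee_rot: [0.996, -0.09, 0.001, -0.0]
ft_force: [-0.8, -0.5, 7.2]
opening: 0.0462
grip_force: 10.0
t: 8.12
ee_pos: [0.5011, 0.0339, 0.163]
ee_rot: [0.996, -0.089, 0.003, -0.001]
ft_force: [-0.2, -0.6, -1.1]
opening: 0.0461
grip_force: 10.0
.40,.39,.16,0 -> [-16.3, -33.24, 0.28] -0.179
t 8.12 pos [0.5011 0.0339 0.163 ] yaw -10.27 tilt [0.0055 0.0008] open 0.0461 grip 10.0 F [-0.2 -0.6 -1.1] q7 -1.73
```

```bash
python3 -m crank '[[0,[-16.2,-33.3,0],-0.18],[0,[-16.2,-33.3,0],-0.18],[0,[-16.2,-33.3,0],-0.18],[0,[-16.2,-33.3,0],-0.18],[0,[-16.2,-33.3,0],-0.18],[0,[-16.2,-33.3,0],-0.18],[0,[-16.2,-33.3,0],-0.18],[0,[-16.2,-33.3,0],-0.18]]' 10;  python3 -c "
from h import *
c=cap('top','t3');j=cv2.imread('pics/t3.png')
cv2.imwrite('pics/v3.png',cv2.resize(j[160:265,265:385],(600,525),interpolation=cv2.INTER_CUBIC))
k=cv2.imread('pics/t2.png');print(np.abs(j[160:265,265:385].astype(int)-k[160:265,265:385]).sum(2).__gt__(120).sum(), [ (np.abs(j[a:b,x:y].astype(int)-k[a:b,x:y]).sum(2)>120).sum() for a,b,x,y in [(175,215,288,310),(185,220,326,352)]])";python3 go.py .40,.39,.065,0
```

```text
t: 9.12
ee_pos: [0.3988, 0.389, 0.1592]
ee_rot: [1.0, 0.0, -0.001, 0.001]
ft_force: [0.2, -0.3, 0.0]
opening: 0.0459
grip_force: 10.0
428 [np.int64(9), np.int64(0)]
.40,.39,.065,0 -> [0.06, -0.2, 9.46] -0.001
t 9.18 pos [0.3995 0.3883 0.1596] yaw -0.06 tilt [-0.0011 -0.0025] open 0.0461 grip 10.0 F [ 0.2 -0.5 -0.6] q7 -2.28
```

```bash
python3 -m crank '[[0,[0,0,5],0],[0,[0,0,9],0],[0,[0,0,9],0],[0.58,[0,0,9],0],[0.58,[0,0,9],0],[0.58,[0,0,5],0],[0.58,[0,0,0],0],[0.58,[0,0,0],0]]' 10; python3 go.py .564,-.042,.15,-6.5
```

```text
t: 10.18
ee_pos: [0.4021, 0.3928, 0.1658]
ee_rot: [1.0, 0.0, 0.004, -0.004]
ft_force: [-0.2, 0.4, -0.4]
opening: 0.0543
grip_force: 0.0
.564,-.042,.15,-6.5 -> [16.16, 43.5, 1.37] 0.114
t 10.18 pos [0.4021 0.3928 0.1658] yaw 0.03 tilt [0.0073 0.0077] open 0.0543 grip 0.0 F [-0.2  0.4 -0.4] q7 -2.28
```

```bash
python3 -m crank '[[0.8,[16.4,43.1,0.9],0.115],[0.8,[16.4,43.1,0.9],0.115],[0.8,[16.4,43.1,0.9],0.115],[0.8,[16.4,43.1,0.9],0.115],[0.8,[16.4,43.1,0.9],0.115],[0.8,[16.4,43.1,0.9],0.115],[0.8,[16.4,43.1,0.9],0.115],[0.8,[16.4,43.1,0.9],0.115]]' 10;python3 -m crank '[[0.8,[0,0,0],0],[0.8,[0,0,0],0]]'; python3 go.py .564,-.042,.01,-6.5 ; python3 -c "
from h import *
c=cap('wrist','w2');i=cv2.imread('pics/w2.png');print(w2px(c,[.564,-.042,.044])*1.25, w2px(c,[.591,.075,.044])*1.25)
cv2.imwrite('pics/v4.png',cv2.resize(i,(800,500)))"
```

```text
t: 11.18
ee_pos: [0.5644, -0.0458, 0.1518]
ee_rot: [0.998, -0.06, 0.001, 0.001]
ft_force: [0.3, 0.6, -0.5]
opening: 0.0752
grip_force: 0.0
t: 11.42
ee_pos: [0.5631, -0.0385, 0.1516]
ee_rot: [0.998, -0.056, -0.0, -0.001]
ft_force: [-1.1, 0.8, 0.3]
opening: 0.0753
grip_force: 0.0
.564,-.042,.01,-6.5 -> [0.14, 0.35, 14.16] 0.001
t 11.43 pos [ 0.5631 -0.0385  0.1516] yaw -6.44 tilt [-0.0007  0.0014] open 0.0753 grip 0.0 F [-1.1  0.8  0.3] q7 -1.54
[410.61736571 242.24721172] [255.29807047 224.86894251]
```

View pics/v4.png

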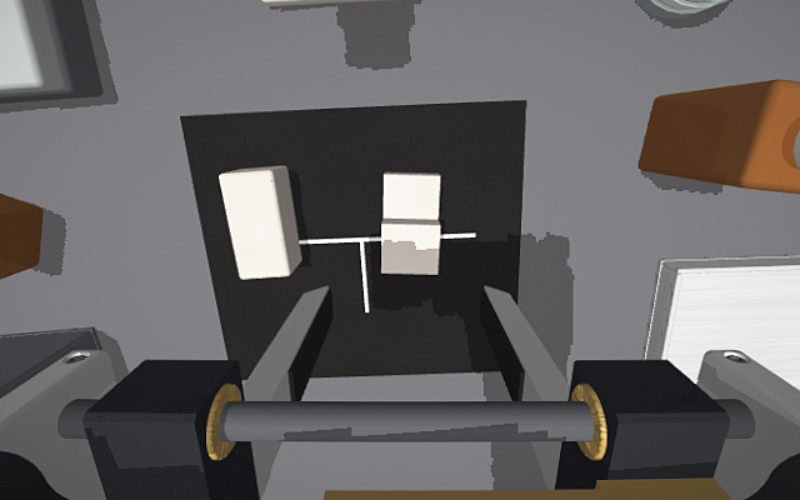

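B is at (411,224) with its thick half near the robot at (410,248). The grasp point predicted at (411,242) falls on it, and A is still in place.

```bash
python3 -m crank '[[0.8,[0,0.2,6],0],[0.8,[0,0.2,12],0],[0.8,[0,0.2,14.1],0],[0.8,[0,0.2,14.1],0],[0,[0,0.2,14.1],0],[0,[0,0.2,14.1],0],[0,[0,0.2,14.1],0],[0,[0,0.2,14.1],0]]' 10; python3 -m crank '[[0,[0,0,0],0],[0,[0,0,-6],0],[0,[0,0,-12],0],[0,[0,0,-18],0],[0,[0,0,-18],0]]' 10;python3 go.py .43,.325,.19,0
```

```text
t: 12.48
ee_pos: [0.5641, -0.0425, 0.0116]
ee_rot: [0.998, -0.057, 0.001, -0.0]
ft_force: [-1.5, 0.8, 5.4]
opening: 0.045
grip_force: 10.0
t: 13.1
ee_pos: [0.5669, -0.043, 0.1956]
ee_rot: [0.998, -0.057, 0.005, -0.0]
ft_force: [-0.4, -0.7, 0.2]
opening: 0.0452
grip_force: 10.0
.43,.325,.19,0 -> [-17.81, -35.0, 0.4] -0.114
t 13.1 pos [ 0.5669 -0.043   0.1956] yaw -6.56 tilt [ 0.0103 -0.0004] open 0.0452 grip 10.0 F [-0.4 -0.7  0.2] q7 -1.55
```

```bash
python3 -m crank '[[0,[-17.3,-35.2,0],-0.11],[0,[-17.3,-35.2,0],-0.11],[0,[-17.3,-35.2,0],-0.11],[0,[-17.3,-35.2,0],-0.11],[0,[-17.3,-35.2,0],-0.11],[0,[-17.3,-35.2,0],-0.11],[0,[-17.3,-35.2,0],-0.11],[0,[-17.3,-35.2,0],-0.11]]' 10;  python3 -m crank '[[0,[0,0,6],0],[0,[0,0,11.5],0],[0,[0,0,11.5],0],[0.6,[0,0,11.5],0],[0.6,[0,0,11.5],0],[0.6,[0,0,6],0],[0.6,[0,0,0],0],[0.6,[0,0,0],0]]' 10; python3 go.py .591,.075,.15,-1; python3 -c "
from h import *
c=cap('top','t4');j=cv2.imread('pics/t4.png')
k=cv2.imread('pics/t2.png');print([ (np.abs(j[a:b,x:y].astype(int)-k[a:b,x:y]).sum(2)>120).sum() for a,b,x,y in [(175,215,288,310)]])"
```

```text
t: 14.1
ee_pos: [0.4308, 0.3271, 0.1897]
ee_rot: [1.0, -0.001, -0.001, 0.001]
ft_force: [0.3, 0.5, 0.6]
opening: 0.0452
grip_force: 10.0
t: 15.1
ee_pos: [0.4353, 0.3293, 0.1972]
ee_rot: [1.0, -0.002, 0.005, -0.004]
ft_force: [0.8, -0.7, -0.6]
opening: 0.0563
grip_force: 0.0
.591,.075,.15,-1 -> [15.64, 25.4, 4.66] 0.013
t 15.1 pos [0.4353 0.3293 0.1972] yaw -0.26 tilt [0.0103 0.0085] open 0.0563 grip 0.0 F [ 0.8 -0.7 -0.6] q7 -2.18
[np.int64(8)]
```

```bash
python3 -m crank '[[0.8,[15.8,25.1,4],0.01],[0.8,[15.8,25.1,4],0.01],[0.8,[15.8,25.1,4],0.01],[0.8,[15.8,25.1,4],0.01],[0.8,[15.8,25.1,4],0.01],[0.8,[15.8,25.1,4],0.01],[0.8,[15.8,25.1,4],0.01],[0.8,[15.8,25.1,4],0.01]]' 10;  python3 go.py .591,.075,.01,-1 ; python3 -c "
from h import *
c=cap('wrist','w3');i=cv2.imread('pics/w3.png');print(w2px(c,[.591,.075,.044])*1.25)
cv2.imwrite('pics/v5.png',cv2.resize(i,(800,500)))"
```

```text
t: 16.15
ee_pos: [0.5878, 0.0772, 0.1506]
ee_rot: [1.0, -0.006, -0.0, -0.0]
ft_force: [0.0, 0.2, 0.1]
opening: 0.0752
grip_force: 0.0
.591,.075,.01,-1 -> [0.33, 0.23, 14.06] 0.006
t 16.15 pos [0.5878 0.0772 0.1506] yaw -0.66 tilt [-0.0007  0.001 ] open 0.0752 grip 0.0 F [0.  0.2 0.1] q7 -1.67
[409.10303274 240.28730864]
```

View pics/v5.png

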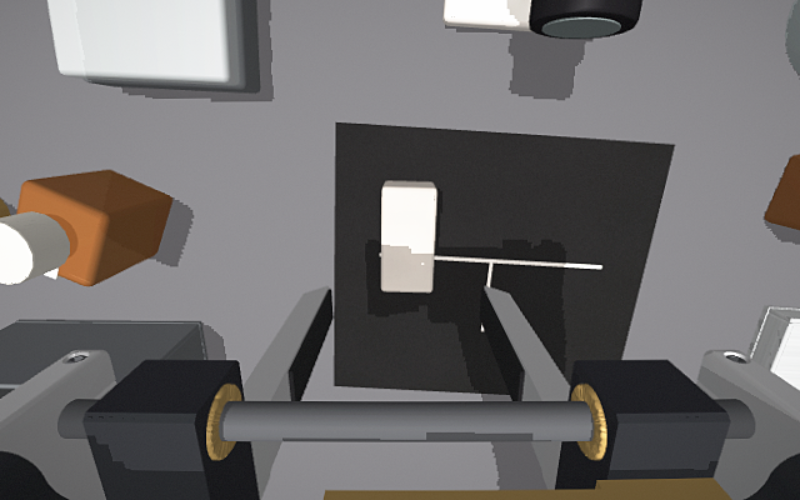

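A is at (408,238), where it was predicted. I'll grasp it.

```bash
python3 -m crank '[[0.8,[0.3,0.2,6],0],[0.8,[0.3,0.2,12],0],[0.8,[0.3,0.2,14],0],[0.8,[0.3,0.2,14],0],[0,[0.3,0.2,14],0],[0,[0.3,0.2,14],0],[0,[0.3,0.2,14],0],[0,[0.3,0.2,14],0]]' 10; python3 -m crank '[[0,[0,0,0],0],[0,[0,0,-6],0],[0,[0,0,-12],0],[0,[0,0,-18],0],[0,[0,0,-18],0]]' 10;python3 go.py .413,.38,.19,0
```

```text
t: 17.2
ee_pos: [0.5922, 0.0733, 0.0116]
ee_rot: [1.0, -0.007, 0.001, -0.0]
ft_force: [-0.4, 0.4, 4.8]
opening: 0.0419
grip_force: 10.0
t: 17.82
ee_pos: [0.5951, 0.0734, 0.1958]
ee_rot: [1.0, -0.007, 0.005, -0.001]
ft_force: [-0.2, 0.4, -1.3]
opening: 0.0419
grip_force: 10.0
.413,.38,.19,0 -> [-18.66, -30.4, 0.44] -0.015
t 17.82 pos [0.5951 0.0734 0.1958] yaw -0.83 tilt [0.0102 0.0015] open 0.0419 grip 10.0 F [-0.2  0.4 -1.3] q7 -1.67
```

```bash
python3 -m crank '[[0,[-18.2,-30.5,0],-0.01],[0,[-18.2,-30.5,0],-0.01],[0,[-18.2,-30.5,0],-0.01],[0,[-18.2,-30.5,0],-0.01],[0,[-18.2,-30.5,0],-0.01],[0,[-18.2,-30.5,0],-0.01],[0,[-18.2,-30.5,0],-0.01],[0,[-18.2,-30.5,0],-0.01]]' 10;  python3 -m crank '[[0,[0,0,6],0],[0,[0,0,11],0],[0,[0,0,11],0],[0.58,[0,0,11],0],[0.58,[0,0,11],0],[0.58,[0,0,6],0],[0.58,[0,0,0],0],[0.9,[0,0,-4],0]]' 10; python3 -c "
from h import *
c=cap('wrist','w4');i=cv2.imread('pics/w4.png')
c=cap('scene','s2');j=cv2.imread('pics/s2.png')
cv2.imwrite('pics/v6.png',cv2.hconcat([cv2.resize(i,(480,300)),cv2.resize(j[150:290,370:520],(320,300))]))"; python3 go.py .5,.2,.23,-116 .62,-.275,.1,-10.5
```

```text
t: 18.82
ee_pos: [0.414, 0.3794, 0.1897]
ee_rot: [1.0, -0.002, -0.0, 0.001]
ft_force: [-0.1, -0.5, 0.2]
opening: 0.0419
grip_force: 10.0
t: 19.82
ee_pos: [0.4152, 0.3816, 0.2355]
ee_rot: [1.0, -0.002, 0.002, -0.002]
ft_force: [0.7, 0.7, -0.7]
opening: 0.0614
grip_force: 0.0
.5,.2,.23,-116 -> [8.38, 18.29, 0.66] 2.02
.62,-.275,.1,-10.5 -> [20.47, 65.85, 13.33] 0.179
t 19.93 pos [0.417  0.3832 0.2375] yaw -0.26 tilt [0.0091 0.0092] open 0.0691 grip 0.0 F [0.7 0.3 0.7] q7 -2.29
```

View pics/v6.png

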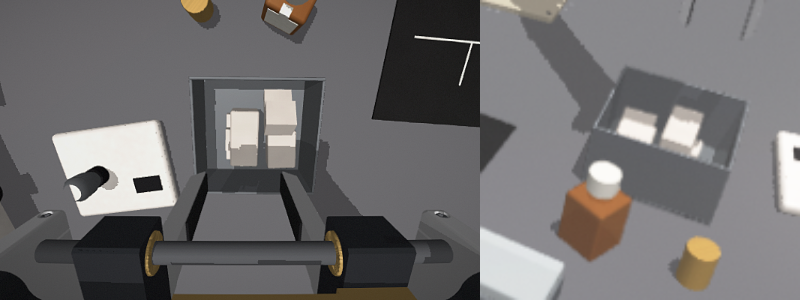

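All four chunks lie in the bin, below its rim. Now I need to identify and refine the bottles.

```bash
python3 - <<'E'
from h import *
c=dict(np.load('pics/top0.npz'))
for h in (.112,.082):
  for n,P,C in (('L',[(133,78),(258,143),(190,272),(62,207)],(137,155)),('R',[(472-360,60),(622-360,95),(592-360,240),(447-360,212)],(192,128))):
    ox=200 if n=='L' else 395
    f=lambda x,y,z:px2w(c,ox+x/8-.4,165+y/8-.4,z)[:2]
    b=np.mean([f(*p,h) for p in P],0); k=f(*C,h+.038); print(n,h,b.round(4),k.round(4),((b-k)*1e3).round(1))
# bases via scene picture, for check
s=dict(np.load('pics/scene0.npz'))
for h in(.12,.15): print(h,w2px(s,[.61,.312,h]),w2px(s,[.62,-.275,h]))
E
python3 -c "
import cv2
i=cv2.imread('pics/scene0.png');a=i[155:215,215:275];b=i[218:278,395:455]
cv2.imwrite('pics/v7.png',cv2.hconcat([cv2.resize(x,(400,400),interpolation=cv2.INTER_CUBIC) for x in(a,b)]))"
```

```text
L 0.112 [0.6028 0.3081] [0.6021 0.3084] [ 0.7 -0.3]
R 0.112 [ 0.6182 -0.2721] [ 0.6187 -0.2719] [-0.5 -0.3]
L 0.082 [0.609 0.315] [0.6084 0.3154] [ 0.5 -0.5]
R 0.082 [ 0.6247 -0.2779] [ 0.6254 -0.2777] [-0.7 -0.1]
0.12 [426.85805513 229.4835281 ] [243.41619092 171.58967501]
0.15 [429.05599495 220.71409749] [242.3169371  163.54144188]
```

View pics/v7.png

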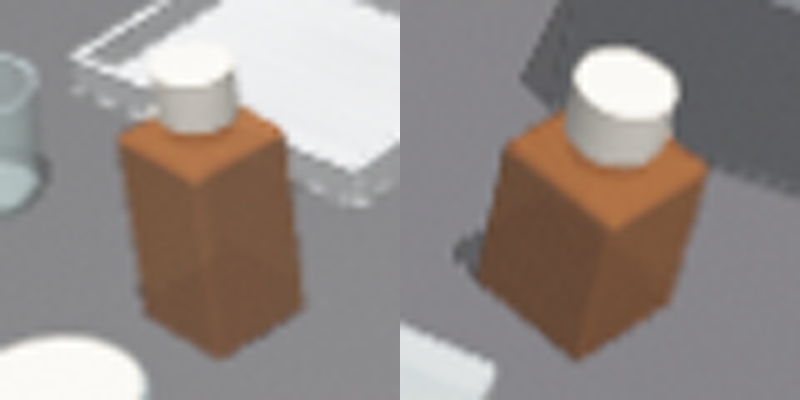

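The left crop, at y -0.27, is the taller bottle: its cap top matches z 0.15 m. The right crop is the shorter one, with its cap matching 0.12 m. I'll move above the tall bottle.

```bash
python3 -m crank '[[0.9,[20,44,-1],-1.4],[0.9,[20,44,-1],-1.4],[0.9,[20,44,-1],-1.4],[0.9,[20,44,-1],-1.4],[0.9,[20,44,-1],-1.4],[0.9,[20,44,-1],-1.4],[0.9,[20,44,-1],-1.4],[0.9,[20,44,-1],-1.4]]' 40; python3 go.py .6,-.272,.23,127.4
```

```text
t: 20.92
ee_pos: [0.6127, -0.0633, 0.2414]
ee_rot: [0.766, 0.643, 0.0, 0.001]
ft_force: [1.5, 0.2, 0.4]
opening: 0.0846
grip_force: 0.0
.6,-.272,.23,127.4 -> [-20.78, 2.34, 1.15] -0.826
t 20.93 pos [ 0.6127 -0.0633  0.2414] yaw 80.08 tilt [ 0.0014 -0.0007] open 0.0846 grip 0.0 F [1.5 0.2 0.4] q7 -0.2
```

```bash
python3 -m crank '[[0.8,[-20.8,2.3,1.1],-0.83],[0.8,[-20.8,2.3,1.1],-0.83],[0.8,[-20.8,2.3,1.1],-0.83],[0.8,[-20.8,2.3,1.1],-0.83],[0.8,[-20.8,2.3,1.1],-0.83],[0.8,[-20.8,2.3,1.1],-0.83],[0.8,[-20.8,2.3,1.1],-0.83],[0.8,[-20.8,2.3,1.1],-0.83]]' 40; python3 go.py .6185,-.272,.119,127.4;python3 -c "
from h import *
c=cap('wrist','w5');i=cv2.imread('pics/w5.png');print(w2px(c,[.6185,-.272,.15])*1.25,w2px(c,[.6185,-.272,.112])*1.25)
cv2.imwrite('pics/v8.png',cv2.resize(i,(800,500)))"
```

```text
t: 21.92
ee_pos: [0.5987, -0.2683, 0.2299]
ee_rot: [0.442, 0.897, -0.0, 0.0]
ft_force: [0.5, 0.3, 0.6]
opening: 0.0755
grip_force: 0.0
.6185,-.272,.119,127.4 -> [-1.49, 1.34, 11.09] 0.002
t 21.93 pos [ 0.5987 -0.2683  0.2299] yaw 127.54 tilt [ 0.0002 -0.0003] open 0.0755 grip 0.0 F [0.5 0.3 0.6] q7 0.83
[424.2204923  274.94123784] [422.01504755 258.29388244]
```

View pics/v8.png

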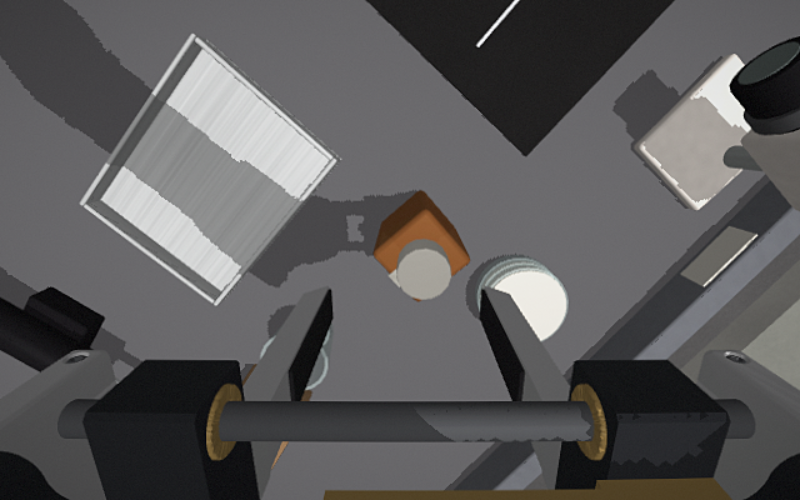

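The cap top is at (424,274), as predicted (424,275). I'll align and descend onto the cap.

```bash
python3 -m crank '[[0.75,[-1.5,1.3,5],0],[0.75,[-1.5,1.3,5],0],[0.75,[-1.5,1.3,5],0],[0.75,[-1.5,1.3,5],0]]' 40; python3 go.py .6185,-.272,.119,127.4;python3 -c "
from h import *
c=dict(np.load('pics/w5.npz'))
P=[px2w(c,u/1.25,v/1.25,.112) for u,v in [(378,257),(427,206),(470,262)]]
for p in P: print(p)
for a,b in((0,1),(1,2),(0,2)):
  d=P[b]-P[a];print(np.linalg.norm(d),np.degrees(np.arctan2(d[1],d[0])))
print((P[0]+P[2])/2)"
```

```text
t: 22.48
ee_pos: [0.6187, -0.2731, 0.1817]
ee_rot: [0.442, 0.897, 0.0, 0.001]
ft_force: [-0.4, -0.6, 0.5]
opening: 0.0704
grip_force: 0.0
.6185,-.272,.119,127.4 -> [0.11, 0.04, 6.27] 0.002
t 22.48 pos [ 0.6187 -0.2731  0.1817] yaw 127.52 tilt [ 0.0026 -0.0011] open 0.0704 grip 0.0 F [-0.4 -0.6  0.5] q7 0.81
[ 0.58948224 -0.29291568  0.112     ]
[ 0.59494663 -0.23584998  0.112     ]
[ 0.65151955 -0.25063662  0.112     ]
0.05732672408393778 84.53025682837881
0.058473413262409915 -14.647882909931392
0.07507427243575329 34.274828008343604
[ 0.6205009  -0.27177615  0.112     ]
```

```bash
python3 -m crank '[[0.75,[0,0,3],0],[0.75,[0,0,6],0],[0.75,[0,0,6.3],0],[0.75,[0,0,6.3],0],[0,[0,0,6.3],0],[0,[0,0,6.3],0],[0,[0,0,6.3],0],[0,[0,0,6.3],0]]' 40; python3 go.py .6185,-.272,.119,127.4; python3 -m crank '[[0,[0,0,0],0],[0,[0,0,0],0],[0,[0,0,-0.5],0],[0,[0,0,-2],0],[0,[0,0,-4],0],[0,[0,0,-7],0],[0,[0,0,-9],0],[0,[0,0,-9],0]]' 40;  python3 go.py .531,.004,.184,225.5
```

```text
t: 23.48
ee_pos: [0.6183, -0.2729, 0.117]
ee_rot: [0.442, 0.897, 0.0, 0.0]
ft_force: [-0.5, 0.7, 1.8]
opening: 0.0393
grip_force: 40.0
.6185,-.272,.119,127.4 -> [0.06, 0.07, -0.2] 0.002
t 23.48 pos [ 0.6183 -0.2729  0.117 ] yaw 127.53 tilt [ 0.0006 -0.0002] open 0.0393 grip 40.0 F [-0.5  0.7  1.8] q7 0.79
t: 24.48
ee_pos: [0.6192, -0.2732, 0.2089]
ee_rot: [0.442, 0.897, 0.0, 0.002]
ft_force: [0.2, 0.2, -3.9]
opening: 0.0392
grip_force: 40.0
.531,.004,.184,225.5 -> [27.37, 9.89, 2.42] -1.71
t 24.48 pos [ 0.6192 -0.2732  0.2089] yaw 127.52 tilt [ 0.0038 -0.0014] open 0.0392 grip 40.0 F [ 0.2  0.2 -3.9] q7 0.82
```

```bash
python3 -m crank '[[0,[2,0.8,0],-0.1],[0,[6,2.2,0],-0.25],[0,[10,3.7,0],-0.42],[0,[14,5.2,0],-0.6],[0,[18,6.6,0.5],-0.77],[0,[22,8,1],-0.94],[0,[25,9.2,1.5],-1.1],[0,[27,9.9,2],-1.25]]' 40; python3 -m crank '[[0,[0,0,0.3],-0.12],[0,[0,0,0.5],-0.24],[0,[0,0,0.5],-0.34],[0,[0,0,0.5],-0.4],[0,[0,0,0.5],-0.44],[0,[0,0,0.5],-0.44],[0,[0,0,0.5],-0.44]]';  python3 go.py .531,.004,.181,224.4
```

```text
t: 25.48
ee_pos: [0.5308, 0.0032, 0.186]
ee_rot: [-0.17, 0.985, 0.0, -0.001]
ft_force: [0.3, 0.8, -3.6]
opening: 0.0391
grip_force: 40.0
t: 26.35
ee_pos: [0.5319, 0.0015, 0.1815]
ee_rot: [-0.377, 0.926, 0.0, -0.0]
ft_force: [-0.1, -0.4, -3.1]
opening: 0.0395
grip_force: 40.0
.531,.004,.181,224.4 -> [-0.11, 0.25, 0.05] -0.001
t 26.35 pos [0.5319 0.0015 0.1815] yaw -135.68 tilt [-0.0002 -0.0001] open 0.0395 grip 40.0 F [-0.1 -0.4 -3.1] q7 1.74
```

```bash
python3 -m crank '[[0,[-0.1,0.2,0],0],[0,[-0.1,0.2,0],0],[0,[-0.1,0.2,0],0],[0,[-0.1,0.2,0],0]]';  python3 go.py .531,.004,.181,224.4; python3 -c "
from h import *
print(monitor.get_state()['q'].round(2))
c=cap('scene','s3');i=cv2.imread('pics/s3.png')
for n,X in dict(lab=[.561,.002,.12],c=[.531,.004,.176]).items(): print(n,(w2px(c,X)-[250,100])*4)
cv2.imwrite('pics/v9.png',cv2.resize(i[100:250,250:440],None,fx=4,fy=4,interpolation=cv2.INTER_CUBIC))"
```

```text
t: 26.85
ee_pos: [0.5314, 0.0036, 0.1817]
ee_rot: [-0.377, 0.926, -0.0, 0.0]
ft_force: [0.4, 0.0, -3.5]
opening: 0.0396
grip_force: 40.0
.531,.004,.181,224.4 -> [-0.0, 0.05, 0.07] -0.001
t 26.85 pos [0.5314 0.0036 0.1817] yaw -135.65 tilt [ 0.0001 -0.0001] open 0.0396 grip 40.0 F [ 0.4  0.  -3.5] q7 1.73
[ 0.48  0.61 -0.83  1.86  0.55  0.92  1.73]
lab [317.3681466  346.25966503]
c [340.05758792 264.99395296]
```

View pics/v9.png

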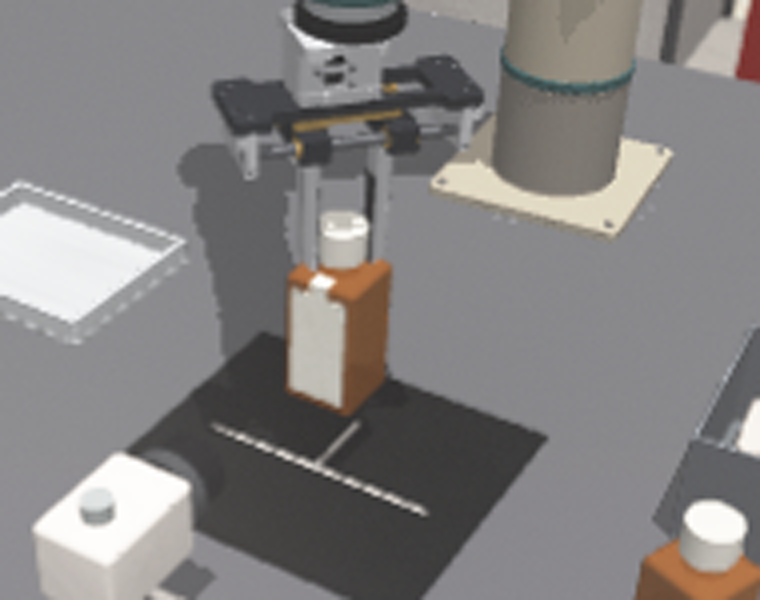

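The label faces the lens, with its centre at (317,343) against a predicted (317,346), and the bottle is upright. I'll pause here, then turn.

```bash
python3 -m crank '[[0,[0,0,0],0],[0,[0,0,0],0],[0,[0,0,0],0],[0,[0,0,0],0],[0,[0,0,0],0],[0,[0,0,0],0],[0,[0,0,0],0],[0,[0,0,0],0]]' >/dev/null; python3 -m crank '[[0,[0,0,0],0.1],[0,[0,0,0],0.28],[0,[0,0,0],0.46],[0,[0,0,0],0.64],[0,[0,0,0],0.82],[0,[0,0,0],1.0],[0,[0,0,0],1.18],[0,[0,0,0],1.36]]'; python3 -m crank '[[0,[0,0,0],0.14],[0,[0,0,0],0.21],[0,[0,0,0],0.21],[0,[0,0,0],0.21],[0,[0,0,0],0.21]]';  python3 go.py .531,.004,.181,134.4; python3 -c "
from h import *
print(monitor.get_state()['q'].round(2))"
```

```text
t: 28.9
ee_pos: [0.5313, 0.0039, 0.1817]
ee_rot: [0.291, 0.957, 0.0, -0.0]
ft_force: [0.1, -0.1, -3.2]
opening: 0.0394
grip_force: 40.0
t: 29.52
ee_pos: [0.5314, 0.0037, 0.1816]
ee_rot: [0.387, 0.922, 0.0, -0.0]
ft_force: [-0.1, 0.1, -3.0]
opening: 0.0393
grip_force: 40.0
.531,.004,.181,134.4 -> [0.05, -0.0, 0.06] 0.001
t 29.52 pos [0.5314 0.0037 0.1816] yaw 134.44 tilt [-0.      0.0002] open 0.0393 grip 40.0 F [-0.1  0.1 -3. ] q7 0.46
[ 0.21  0.51 -0.39  1.87  0.26  0.81  0.46]
```

```bash
python3 -m crank '[[0,[0,0,0],0],[0,[0,0,0],0],[0,[0,0,0],0],[0,[0,0,0],0],[0,[0,0,0],0],[0,[0,0,0],0],[0,[0,0,0],0],[0,[0,0,0],0]]' >/dev/null; python3 -m crank '[[0,[0,0,0],0.1],[0,[0,0,0],0.28],[0,[0,0,0],0.46],[0,[0,0,0],0.64],[0,[0,0,0],0.82],[0,[0,0,0],1.0],[0,[0,0,0],1.18],[0,[0,0,0],1.36]]'; python3 -m crank '[[0,[0,0,0],0.14],[0,[0,0,0],0.21],[0,[0,0,0],0.21],[0,[0,0,0],0.21],[0,[0,0,0],0.21]]';  python3 go.py .531,.004,.181,44.4; python3 -c "
from h import *
print(monitor.get_state()['q'].round(2))"
```

```text
t: 31.52
ee_pos: [0.5314, 0.0039, 0.1817]
ee_rot: [0.882, 0.471, 0.0, -0.0]
ft_force: [-0.4, -0.2, -3.1]
opening: 0.0396
grip_force: 40.0
t: 32.15
ee_pos: [0.5313, 0.0037, 0.1817]
ee_rot: [0.926, 0.379, 0.0, -0.0]
ft_force: [-0.1, 0.1, -3.2]
opening: 0.0395
grip_force: 40.0
.531,.004,.181,44.4 -> [0.0, -0.05, 0.07] 0.002
t 32.15 pos [0.5313 0.0037 0.1817] yaw 44.49 tilt [0.     0.0001] open 0.0395 grip 40.0 F [-0.1  0.1 -3.2] q7 -0.82
[-0.1   0.49  0.05  1.88 -0.04  0.78 -0.82]
```

```bash
python3 -m crank '[[0,[0,0,0],0],[0,[0,0,0],0],[0,[0,0,0],0],[0,[0,0,0],0],[0,[0,0,0],0],[0,[0,0,0],0],[0,[0,0,0],0],[0,[0,0,0],0]]' >/dev/null; python3 -m crank '[[0,[0,0,0],0.1],[0,[0,0,0],0.28],[0,[0,0,0],0.46],[0,[0,0,0],0.64],[0,[0,0,0],0.82],[0,[0,0,0],1.0],[0,[0,0,0],1.18],[0,[0,0,0],1.36]]'; python3 -m crank '[[0,[0,0,0],0.14],[0,[0,0,0],0.21],[0,[0,0,0],0.21],[0,[0,0,0],0.21],[0,[0,0,0],0.21]]';  python3 go.py .531,.004,.181,-45.6; python3 -c "
from h import *
print(monitor.get_state()['q'].round(2))
c=cap('scene','s4');i=cv2.imread('pics/s4.png')
cv2.imwrite('pics/v10.png',cv2.resize(i[100:250,250:440],None,fx=4,fy=4,interpolation=cv2.INTER_CUBIC))"
```

```text
t: 34.15
ee_pos: [0.5314, 0.0039, 0.1817]
ee_rot: [0.957, -0.291, 0.0, -0.0]
ft_force: [-0.1, 0.3, -3.7]
opening: 0.0395
grip_force: 40.0
t: 34.78
ee_pos: [0.5314, 0.0037, 0.1817]
ee_rot: [0.922, -0.386, 0.0, -0.0]
ft_force: [-0.5, 0.3, -3.8]
opening: 0.0392
grip_force: 40.0
.531,.004,.181,-45.6 -> [-0.05, 0.01, 0.07] 0.002
t 34.77 pos [0.5314 0.0037 0.1817] yaw -45.46 tilt [0.0001 0.0002] open 0.0392 grip 40.0 F [-0.5  0.3 -3.8] q7 -2.07
[-0.4   0.53  0.5   1.88 -0.35  0.81 -2.07]
```

View pics/v10.png

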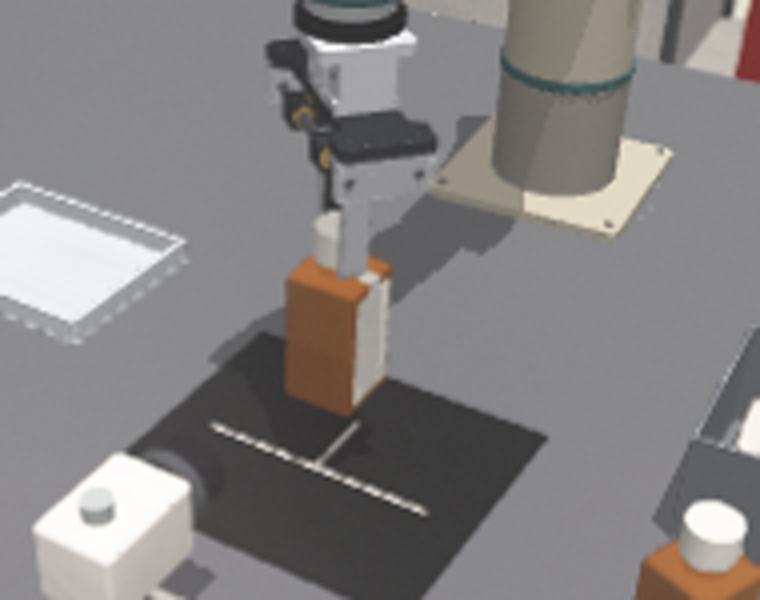

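Side 3 is shown, with the label now towards +y. I'll pause, then carry the bottle to the tray.

```bash
python3 -m crank '[[0,[0,0,0],0],[0,[0,0,0],0],[0,[0,0,0],0],[0,[0,0,0],0],[0,[0,0,0],0],[0,[0,0,0],0],[0,[0,0,0],0],[0,[0,0,0],0]]' >/dev/null; python3 go.py .42,-.412,.19,-44.5
```

```text
.42,-.412,.19,-44.5 -> [21.85, 37.07, -0.84] -0.018
t 35.83 pos [0.5313 0.0037 0.1816] yaw -45.5 tilt [-0.  0.] open 0.0392 grip 40.0 F [-0.4  0.8 -3.3] q7 -2.07
```

```bash
python3 -m crank '[[0,[1,1.7,-0.5],0],[0,[3.5,6,-0.8],0],[0,[6,10.2,-0.8],0],[0,[8.5,14.4,-0.8],0],[0,[11,18.7,-0.8],0],[0,[13.5,22.9,-0.8],0],[0,[16,27.1,-0.8],0],[0,[18.5,31.4,-0.8],0]]' >/dev/null; python3 -m crank '[[0,[1.5,2.6,0],-0.01],[0,[2.8,4.8,0],-0.02],[0,[3.3,5.6,0],-0.02],[0,[3.3,5.6,0],-0.02],[0,[3.3,5.6,0],-0.02],[0,[3.3,5.6,0],-0.02]]'; python3 go.py .42,-.412,.124,-44.5
```

```text
t: 37.58
ee_pos: [0.4208, -0.4099, 0.1896]
ee_rot: [0.926, -0.377, -0.0, -0.0]
ft_force: [0.6, -0.3, -3.6]
opening: 0.0395
grip_force: 40.0
.42,-.412,.124,-44.5 -> [0.09, 0.21, 6.56] 0.004
t 37.58 pos [ 0.4208 -0.4099  0.1896] yaw -44.26 tilt [0.0002 0.0007] open 0.0395 grip 40.0 F [ 0.6 -0.3 -3.6] q7 -1.3
```

```bash
python3 -m crank '[[0,[0.1,0.1,1.5],0],[0,[0.1,0.1,3],0],[0,[0.1,0.1,4.5],0],[0,[0.1,0.1,5.8],0],[0,[0.1,0.1,6.3],0],[0,[0.1,0.1,6.4],0],[0,[0.1,0.1,6.4],0]]' ; python3 -m crank '[[0,[0,0,0.1],0],[0,[0,0,0.15],0],[0,[0,0,0.2],0],[0,[0,0,0.2],0]]'; python3 go.py .42,-.412,.122,-44.5
```

```text
t: 38.45
ee_pos: [0.4205, -0.4129, 0.126]
ee_rot: [0.926, -0.378, 0.0, 0.0]
ft_force: [-0.2, -0.4, -4.0]
opening: 0.0394
grip_force: 40.0
t: 38.95
ee_pos: [0.4202, -0.4126, 0.1237]
ee_rot: [0.926, -0.378, 0.0, -0.0]
ft_force: [0.7, 0.1, -3.1]
opening: 0.0393
grip_force: 40.0
.42,-.412,.122,-44.5 -> [-0.05, -0.02, 0.17] 0.002
t 38.95 pos [ 0.4202 -0.4126  0.1237] yaw -44.36 tilt [0.0001 0.    ] open 0.0393 grip 40.0 F [ 0.7  0.1 -3.1] q7 -1.26
```

```bash
python3 -m crank '[[0,[0,0,0.05],0],[0,[0,0,0.1],0],[0,[0,0,0.1],0]]';python3 -m crank '[[0,[0,0,0.05],0],[0,[0,0,0.1],0],[0,[0,0,0.1],0]]'
```

```text
t: 39.33
ee_pos: [0.4202, -0.4126, 0.1226]
ee_rot: [0.926, -0.378, -0.0, -0.0]
ft_force: [0.0, 0.2, -3.9]
opening: 0.0393
grip_force: 40.0
t: 39.7
ee_pos: [0.4203, -0.4127, 0.122]
ee_rot: [0.926, -0.378, 0.0, -0.0]
ft_force: [0.2, 1.0, -0.5]
opening: 0.0397
grip_force: 40.0
```

```bash
python3 -m crank '[[0.65,[0,0,0],0],[0.65,[0,0,0],0],[0.65,[0,0,0],0],[0.65,[0,0,-3],0],[0.65,[0,0,-6],0],[0.65,[0,0,-10],0],[0.65,[0,0,-13],0],[0.65,[0,0,-13],0]]' 40; python3 go.py .45,0,.25,10 .6087,.3152,.22,23.1; python3 -c "
from h import *
print(monitor.get_state()['q'].round(2))"
```

```text
t: 40.7
ee_pos: [0.4212, -0.4139, 0.2539]
ee_rot: [0.926, -0.377, 0.002, 0.001]
ft_force: [0.5, 0.2, -0.2]
opening: 0.0609
grip_force: 0.0
.45,0,.25,10 -> [-26.87, -31.61, 0.26] -0.949
.6087,.3152,.22,23.1 -> [-37.58, -65.24, 3.21] -1.177
t 40.7 pos [ 0.4212 -0.4139  0.2539] yaw -44.36 tilt [ 0.0038 -0.0034] open 0.0609 grip 0.0 F [ 0.5  0.2 -0.2] q7 -1.34
[ 0.41  0.53  0.51  1.64 -0.29  1.04 -1.34]
```

```bash
python3 -m crank '[[0.75,[-24,-40,2],-0.75],[0.75,[-24,-40,2],-0.75],[0.75,[-24,-40,2],-0.75],[0.75,[-24,-40,2],-0.75],[0.75,[-24,-40,2],-0.75],[0.75,[-24,-40,2],-0.75],[0.75,[-24,-40,2],-0.75],[0.75,[-24,-40,2],-0.75]]'; python3 go.py .6,.305,.2,22.6
```

```text
t: 41.7
ee_pos: [0.5276, 0.0458, 0.2299]
ee_rot: [1.0, -0.009, -0.001, -0.001]
ft_force: [0.0, -2.4, -0.3]
opening: 0.0705
grip_force: 0.0
.6,.305,.2,22.6 -> [6.76, -26.04, 3.01] -0.413
t 41.7 pos [0.5276 0.0458 0.2299] yaw -1.08 tilt [-0.0026  0.0014] open 0.0705 grip 0.0 F [ 0.  -2.4 -0.3] q7 -1.59
```

```bash
python3 -m crank '[[0.75,[6.8,-25.8,3],-0.41],[0.75,[6.8,-25.8,3],-0.41],[0.75,[6.8,-25.8,3],-0.41],[0.75,[6.8,-25.8,3],-0.41],[0.75,[6.8,-25.8,3],-0.41],[0.75,[6.8,-25.8,3],-0.41],[0.75,[6.8,-25.8,3],-0.41],[0.75,[6.8,-25.8,3],-0.41]]'; python3 go.py .6087,.3152,.15,22.6 .6087,.3152,.088,22.6;python3 -c "
from h import *
c=cap('wrist','w6');i=cv2.imread('pics/w6.png')
a=w2px(c,[.6087,.3152,.12]);print(a)
x,y=int(a[0])-100,int(a[1])-75
x=max(x,0);y=max(y,0);print(x,y)
cv2.imwrite('pics/v11.png',cv2.resize(i[y:y+150,x:x+200],None,fx=4,fy=4,interpolation=cv2.INTER_CUBIC))
c=cap('top','t5');j=cv2.imread('pics/t5.png')"
```

```text
t: 42.7
ee_pos: [0.6029, 0.295, 0.2022]
ee_rot: [0.982, 0.19, 0.0, 0.0]
ft_force: [-0.0, 0.1, 0.4]
opening: 0.0701
grip_force: 0.0
.6087,.3152,.15,22.6 -> [1.29, -1.66, 5.21] -0.012
.6087,.3152,.088,22.6 -> [1.29, -1.67, 11.41] -0.012
t 42.7 pos [0.6029 0.295  0.2022] yaw 21.93 tilt [ 0.0004 -0.0008] open 0.0701 grip 0.0 F [-0.   0.1  0.4] q7 -1.61
[305.93046283 189.29337589]
205 114
```

View pics/v11.png

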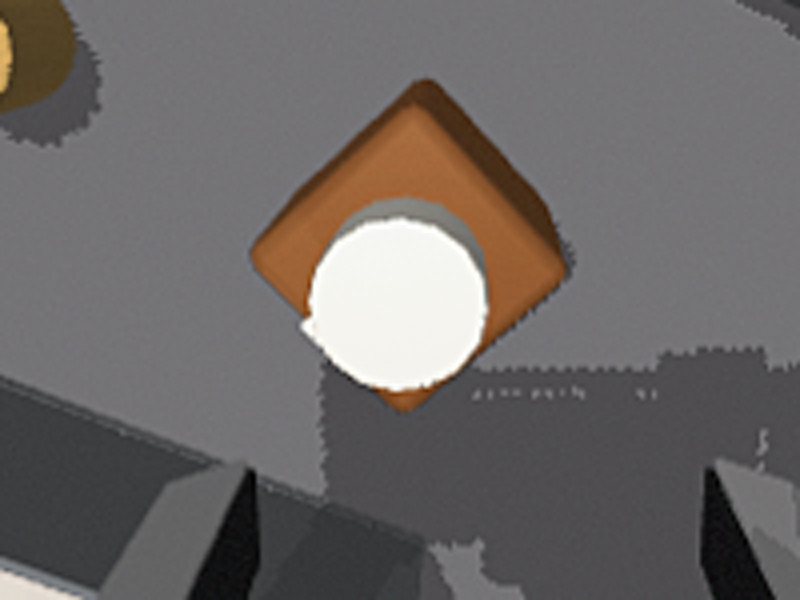

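The cap centre at (399,305) in the crop is within about 1 mm of the prediction. The shoulder corners give the yaw.

```bash
python3 -m crank '[[0.75,[1.3,-1.6,5.2],0],[0.75,[1.3,-1.6,5.2],0],[0.75,[1.3,-1.6,5.2],0],[0.75,[1.3,-1.6,5.2],0]]'; python3 -c "
from h import *
c=dict(np.load('pics/w6.npz'))
f=lambda u,v:(205+u/4-.4,114+v/4-.4)
quad(c,[f(252,255),f(420,103),f(567,270),f(404,410)],.082); C=px2w(c,*f(399,305),.12);print(C)"; python3 go.py .6087,.3152,.088,22.6
```

```text
t: 43.3
ee_pos: [0.6099, 0.3167, 0.1519]
ee_rot: [0.982, 0.191, 0.002, -0.0]
ft_force: [1.2, -0.2, 0.5]
opening: 0.0708
grip_force: 0.0
ctr [0.6086 0.3161] L [56.5 54.8 55.6 55.3] ang [ -26.6 -116.8  153.9   64.2]
[0.60770713 0.31630736 0.12      ]
.6087,.3152,.088,22.6 -> [-0.19, 0.09, 6.39] -0.01
t 43.3 pos [0.6099 0.3167 0.1519] yaw 22.04 tilt [0.0032 0.001 ] open 0.0708 grip 0.0 F [ 1.2 -0.2  0.5] q7 -1.62
```

```bash
python3 -m crank '[[0.75,[-0.1,0,3],0],[0.75,[-0.1,0,6],0],[0.75,[-0.1,0,6.4],0],[0.75,[-0.1,0,6.4],0],[0,[-0.1,0,6.4],0],[0,[-0.1,0,6.4],0],[0,[-0.1,0,6.4],0],[0,[-0.1,0,6.4],0]]' 40; python3 go.py .6083,.3160,.088,22; python3 -m crank '[[0,[0,0,0],0],[0,[0,0,0],0],[0,[0,0,-0.5],0],[0,[0,0,-2],0],[0,[0,0,-5],0],[0,[0,0,-9],0],[0,[0,0,-12],0],[0,[0,0,-12],0]]' 40;  python3 go.py .531,.004,.166,224.2
```

```text
t: 44.3
ee_pos: [0.6079, 0.3168, 0.0861]
ee_rot: [0.981, 0.192, 0.0, 0.0]
ft_force: [-0.5, -0.8, 1.9]
opening: 0.0392
grip_force: 40.0
.6083,.3160,.088,22 -> [0.0, 0.08, -0.19] 0.002
t 44.3 pos [0.6079 0.3168 0.0861] yaw 22.1 tilt [0.0007 0.0001] open 0.0392 grip 40.0 F [-0.5 -0.8  1.9] q7 -1.62
t: 45.3
ee_pos: [0.6094, 0.3177, 0.2089]
ee_rot: [0.981, 0.192, 0.003, -0.001]
ft_force: [0.5, -0.2, -3.9]
opening: 0.0394
grip_force: 40.0
.531,.004,.166,224.2 -> [-19.09, 26.12, 4.15] 2.756
t 45.3 pos [0.6094 0.3177 0.2089] yaw 22.1 tilt [0.0055 0.003 ] open 0.0394 grip 40.0 F [ 0.5 -0.2 -3.9] q7 -1.63
```

```bash
python3 -m crank '[[0,[-1,1.4,0],-0.1],[0,[-4,5.4,0],-0.26],[0,[-7,9.5,0],-0.43],[0,[-10,13.6,0],-0.6],[0,[-13,17.7,0],-0.77],[0,[-16,21.8,0.5],-0.94],[0,[-18.2,24.9,1],-1.11],[0,[-19,26,1.5],-1.28]]' >/dev/null; python3 -m crank '[[0,[0,0,0.5],-0.17],[0,[0,0,1],-0.34],[0,[0,0,1.5],-0.51],[0,[0,0,2],-0.68],[0,[0,0,2],-0.85],[0,[0,0,2],-1.02],[0,[0,0,2],-1.19],[0,[0,0,2],-1.32]]'; python3 go.py .531,.004,.165,224.2
```

```text
t: 47.3
ee_pos: [0.5282, 0.0043, 0.1693]
ee_rot: [0.075, 0.997, 0.0, -0.001]
ft_force: [0.2, -0.1, -2.2]
opening: 0.0393
grip_force: 40.0
.531,.004,.165,224.2 -> [-0.29, 0.01, 0.43] -0.923
t 47.3 pos [0.5282 0.0043 0.1693] yaw 171.34 tilt [-0.0026  0.0004] open 0.0393 grip 40.0 F [ 0.2 -0.1 -2.2] q7 0.95
```

```bash
python3 -m crank '[[0,[-0.2,0,0.2],-0.15],[0,[-0.2,0,0.4],-0.3],[0,[-0.2,0,0.4],-0.46],[0,[-0.2,0,0.4],-0.62],[0,[-0.2,0,0.4],-0.77],[0,[-0.2,0,0.4],-0.88],[0,[-0.2,0,0.4],-0.92],[0,[-0.2,0,0.4],-0.92]]';python3 -m crank '[[0,[0,0,0],0],[0,[0,0,0],0]]' >/dev/null; python3 go.py .531,.004,.165,224.2; python3 -c "
from h import *
print(monitor.get_state()['q'].round(2))"
```

```text
t: 48.3
ee_pos: [0.5308, 0.004, 0.166]
ee_rot: [-0.372, 0.928, 0.0, -0.001]
ft_force: [-0.3, 0.1, -2.7]
opening: 0.0391
grip_force: 40.0
.531,.004,.165,224.2 -> [0.04, 0.01, 0.17] -0.008
t 48.55 pos [0.5314 0.0042 0.1667] yaw -136.24 tilt [ 0.0001 -0.0002] open 0.0395 grip 40.0 F [ 0.5  0.5 -3.4] q7 1.69
[ 0.47  0.63 -0.83  1.88  0.59  0.9   1.69]
```

```bash
python3 -m crank '[[0,[0,0,0.15],-0.01],[0,[0,0,0.15],-0.01],[0,[0,0,0.15],-0.01]]'; python3 -c "
from h import *
c=cap('scene','s5');i=cv2.imread('pics/s5.png')
print((w2px(c,[.561,.002,.12])-[200,100])*3)
cv2.imwrite('pics/v12.png',cv2.resize(i[100:250,200:440],None,fx=3,fy=3,interpolation=cv2.INTER_CUBIC))"
```

```text
t: 48.92
ee_pos: [0.5314, 0.0042, 0.1651]
ee_rot: [-0.377, 0.926, 0.0, -0.0]
ft_force: [0.3, -0.8, -3.1]
opening: 0.0399
grip_force: 40.0
[388.02610995 259.69474877]
```

View pics/v12.png

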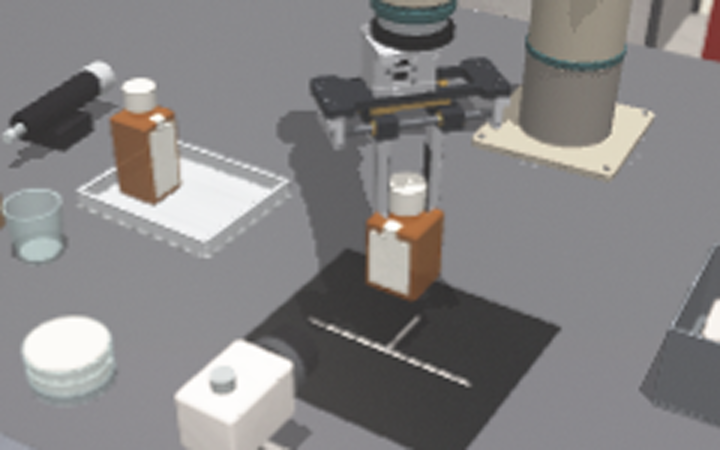

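The short bottle's label faces the lens at (389,261), against a predicted (388,260). The tall one stands upright in the tray at (148,155). I'll pause and turn through the remaining sides.

```bash
python3 -m crank '[[0,[0,0,0],0],[0,[0,0,0],0],[0,[0,0,0],0],[0,[0,0,0],0],[0,[0,0,0],0],[0,[0,0,0],0],[0,[0,0,0],0],[0,[0,0,0],0]]' >/dev/null; python3 -m crank '[[0,[0,0,0],0.1],[0,[0,0,0],0.28],[0,[0,0,0],0.46],[0,[0,0,0],0.64],[0,[0,0,0],0.82],[0,[0,0,0],1.0],[0,[0,0,0],1.18],[0,[0,0,0],1.36]]'; python3 -m crank '[[0,[0,0,0],0.14],[0,[0,0,0],0.21],[0,[0,0,0],0.21],[0,[0,0,0],0.21],[0,[0,0,0],0.21]]' >/dev/null;  python3 go.py .531,.004,.165,134.2
```

```text
t: 50.98
ee_pos: [0.5313, 0.0044, 0.1652]
ee_rot: [0.291, 0.957, 0.0, -0.0]
ft_force: [-0.7, 0.2, -2.5]
opening: 0.0394
grip_force: 40.0
.531,.004,.165,134.2 -> [0.01, -0.04, 0.01] 0.004
t 51.6 pos [0.5314 0.0042 0.1651] yaw 134.44 tilt [-0.      0.0002] open 0.0392 grip 40.0 F [-0.1  0.5 -3. ] q7 0.43
```

```bash
python3 -m crank '[[0,[0,0,0],0],[0,[0,0,0],0],[0,[0,0,0],0],[0,[0,0,0],0],[0,[0,0,0],0],[0,[0,0,0],0],[0,[0,0,0],0],[0,[0,0,0],0]]' >/dev/null; python3 -m crank '[[0,[0,0,0],0.1],[0,[0,0,0],0.28],[0,[0,0,0],0.46],[0,[0,0,0],0.64],[0,[0,0,0],0.82],[0,[0,0,0],1.0],[0,[0,0,0],1.18],[0,[0,0,0],1.36]]'; python3 -m crank '[[0,[0,0,0],0.14],[0,[0,0,0],0.21],[0,[0,0,0],0.21],[0,[0,0,0],0.21],[0,[0,0,0],0.21]]' >/dev/null;  python3 go.py .531,.004,.165,44.2
```

```text
t: 53.6
ee_pos: [0.5314, 0.0044, 0.1652]
ee_rot: [0.882, 0.471, 0.0, -0.0]
ft_force: [0.5, 0.5, -2.0]
opening: 0.0394
grip_force: 40.0
.531,.004,.165,44.2 -> [-0.04, -0.01, 0.02] 0.005
t 54.23 pos [0.5314 0.0042 0.1652] yaw 44.49 tilt [-0.      0.0002] open 0.0395 grip 40.0 F [ 0.6  0.2 -2.6] q7 -0.82
```

```bash
python3 -m crank '[[0,[0,0,0],0],[0,[0,0,0],0],[0,[0,0,0],0],[0,[0,0,0],0],[0,[0,0,0],0],[0,[0,0,0],0],[0,[0,0,0],0],[0,[0,0,0],0]]' >/dev/null; python3 -m crank '[[0,[0,0,0],0.1],[0,[0,0,0],0.28],[0,[0,0,0],0.46],[0,[0,0,0],0.64],[0,[0,0,0],0.82],[0,[0,0,0],1.0],[0,[0,0,0],1.18],[0,[0,0,0],1.36]]'; python3 -m crank '[[0,[0,0,0],0.14],[0,[0,0,0],0.21],[0,[0,0,0],0.21],[0,[0,0,0],0.21],[0,[0,0,0],0.21]]' >/dev/null;  python3 go.py .531,.004,.165,-45.8;python3 -m crank '[[0,[0,0,0],0],[0,[0,0,0],0],[0,[0,0,0],0],[0,[0,0,0],0],[0,[0,0,0],0],[0,[0,0,0],0],[0,[0,0,0],0],[0,[0,0,0],0]]' >/dev/null; python3 go.py .42,-.31,.18,-44.5
```

```text
t: 56.22
ee_pos: [0.5314, 0.0044, 0.1652]
ee_rot: [0.957, -0.291, 0.0, -0.0]
ft_force: [-0.6, 0.3, -3.1]
opening: 0.0394
grip_force: 40.0
.531,.004,.165,-45.8 -> [-0.02, 0.04, 0.02] 0.006
t 56.85 pos [0.5314 0.0042 0.1652] yaw -45.47 tilt [0.0001 0.0002] open 0.0396 grip 40.0 F [-0.2 -0.8 -2.8] q7 -2.04
.42,-.31,.18,-44.5 -> [14.6, 29.96, -1.48] -0.018
t 57.85 pos [0.5314 0.0041 0.1652] yaw -45.51 tilt [ 0. -0.] open 0.0394 grip 40.0 F [ 0.1  0.4 -3.3] q7 -2.04
```

```bash
python3 -m crank '[[0,[0.7,1.4,-1],0],[0,[2.5,5,-1.5],0],[0,[4.7,9.6,-1.5],0],[0,[6.9,14.2,-1.5],0],[0,[9.1,18.7,-1.5],0],[0,[11.3,23.2,-1.5],-0.01],[0,[13,26.7,-1.5],-0.02],[0,[14,28.7,-1.5],-0.02]]' >/dev/null; python3 -m crank '[[0,[0.4,0.8,0],0],[0,[0.6,1.2,0],0],[0,[0.6,1.2,0],0],[0,[0.6,1.2,0],0],[0,[0.6,1.2,0],0]]'; python3 go.py .42,-.31,.0955,-44.5
```

```text
t: 59.48
ee_pos: [0.4211, -0.3089, 0.1801]
ee_rot: [0.926, -0.377, -0.0, -0.0]
ft_force: [-0.4, 0.6, -2.2]
opening: 0.0395
grip_force: 40.0
.42,-.31,.0955,-44.5 -> [0.01, 0.16, 8.46] 0.004
t 59.48 pos [ 0.4211 -0.3089  0.1801] yaw -44.28 tilt [-0.0001  0.0004] open 0.0395 grip 40.0 F [-0.4  0.6 -2.2] q7 -1.42
```

Contact is expected at a TCP height of about 0.091 m.

```bash
python3 -m crank '[[0,[0,0.1,1.5],0],[0,[0,0.1,3],0],[0,[0,0.1,4.5],0],[0,[0,0.1,6],0],[0,[0,0.1,7.5],0],[0,[0,0.1,8.2],0],[0,[0,0.1,8.4],0],[0,[0,0.1,8.4],0]]' ; python3 -m crank '[[0,[0,0,0.1],0],[0,[0,0,0.2],0],[0,[0,0,0.3],0],[0,[0,0,0.3],0]]'; python3 go.py .42,-.31,.091,-44.5
```

```text
t: 60.48
ee_pos: [0.4202, -0.3106, 0.0964]
ee_rot: [0.926, -0.378, 0.0, 0.0]
ft_force: [0.1, -0.0, -3.5]
opening: 0.0395
grip_force: 40.0
t: 60.98
ee_pos: [0.42, -0.3103, 0.0931]
ee_rot: [0.926, -0.378, -0.0, -0.0]
ft_force: [1.3, 0.2, -2.7]
opening: 0.0396
grip_force: 40.0
.42,-.31,.091,-44.5 -> [-0.02, -0.03, 0.21] 0.002
t 60.98 pos [ 0.42   -0.3103  0.0931] yaw -44.36 tilt [-0.  0.] open 0.0396 grip 40.0 F [ 1.3  0.2 -2.7] q7 -1.33
```

```bash
python3 -m crank '[[0,[0,0,0.05],0],[0,[0,0,0.1],0],[0,[0,0,0.1],0]]'|grep -E "pos|ft_f";python3 -m crank '[[0,[0,0,0.05],0],[0,[0,0,0.1],0],[0,[0,0,0.1],0]]'|grep -E "pos|ft_f"
```

```text
ee_pos: [0.4199, -0.3103, 0.0921]
ft_force: [0.1, -1.5, -2.4]
ee_pos: [0.42, -0.3103, 0.0911]
ft_force: [0.0, 0.2, -2.6]
```

```bash
python3 -m crank '[[0,[0,0,0.05],0],[0,[0,0,0.05],0],[0,[0,0,0.05],0]]'|grep -E "pos|ft_f"
```

```text
ee_pos: [0.4201, -0.3105, 0.091]
ft_force: [-0.3, 0.8, 2.8]
```

```bash
python3 -m crank '[[0.65,[0,0,0],0],[0.65,[0,0,0],0],[0.65,[0,0,0],0],[0.65,[0,0,-3],0],[0.65,[0,0,-6],0],[0.65,[0,0,-11],0],[0.65,[0,0,-16],0],[0.65,[0,0,-16],0]]' 40;python3 -m crank '[[0.65,[-10,-12,0],0],[0.65,[-10,-12,0],0],[0.65,[-10,-12,0],0],[0.65,[-10,-12,0],0],[0.65,[-10,-12,0],0],[0.65,[-10,-12,0],0]]' | head -2; python3 -c "
from h import *
c=cap('scene','s6');i=cv2.imread('pics/s6.png')
cv2.imwrite('pics/v13.png',cv2.resize(i[90:310,130:530],None,fx=2,fy=2,interpolation=cv2.INTER_CUBIC))"
```

```text
t: 63.1
ee_pos: [0.4219, -0.3121, 0.2542]
ee_rot: [0.926, -0.377, 0.004, 0.001]
ft_force: [-0.1, 0.3, -0.7]
opening: 0.0612
grip_force: 0.0
t: 63.85
ee_pos: [0.4321, -0.1562, 0.2505]
```

View pics/v13.png

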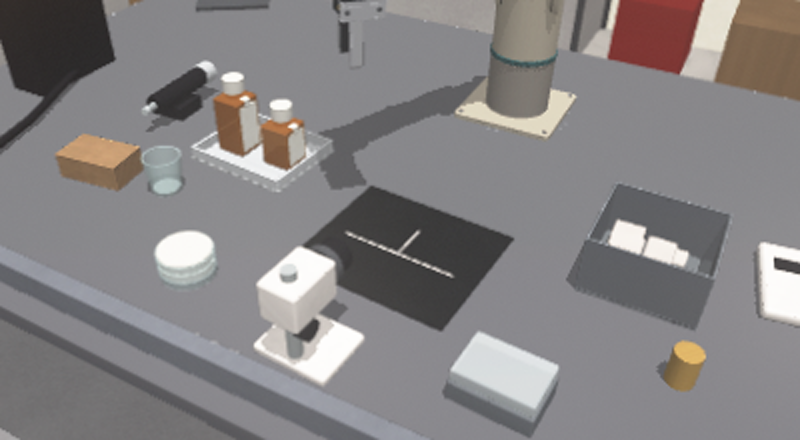

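Both bottles stand upright in the tray at (238,125) and (284,140). The chunks are in the bin and the other items are where they were. I'll hand the job in.

```bash
python3 -m crank '[[0.65,[0,0,0],0],[0.65,[0,0,0],0],[0.65,[0,0,0],0],[0.65,[0,0,0],0]]' | head -2; python3 -c "
from h import *
print(ticket.close_job())"
```

```text
t: 64.4
ee_pos: [0.4324, -0.1546, 0.2507]
the job is handed in; nothing more can be done
None
```

The job is done and handed in at 64 s of the 210 s allowed: all four chunks are in the bin, both bottles (taller first) were shown on all four sides and now stand upright in the tray, nothing else was moved, and no score came back.

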